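# Hang the tool board on its two pins

## Task

Clear the closed tin from in front of the two-pin rail: keep it upright and set it standing flat on the floor of the enamel tray, not on top of the things lying there. Then take from the slotted rack the one board whose two holes are spaced like the pins, and hang it tab up on both pins, pushed fully home against the rail. Leave the other boards and everything else where they are.

Things in the scene. Friction and masses are not known exactly. Their poses are not given: they have to be found in the camera images.
- rail: Fixed timber bar 152 mm wide (y), 24 thick (x 0 to 24), 24 high, centred 135 mm above the table on two posts and a 12 mm foot (x -24 to 56, 170 wide). Two round-tipped steel pins, 8 mm thick, 40 mm long, 100 mm apart, leave its front face along -x, rising 8 degrees. Origin on the table below the middle of the front face; z up.
- pin0_root (a point): Centre of the first pin where it leaves the rail's front face (rail frame 0, +50, 135 mm).
- pin1_root (a point): Centre of the second pin where it leaves the rail's front face (rail frame 0, -50, 135 mm).
- rack: Fixed timber rack: foot 200 (x) by 160 mm, 10 thick, on which boards stand in three slots along y, at x = -65, 0, +65 mm. Slots are 15 mm wide between battens 10 mm thick and 150 long, tops 40 mm above the table. Origin: centre of its underside. It stands at the left or right of the table, the tray at the other side.
- board_wide: Plywood tool board 12 mm thick (x), 150 wide (y), 135 tall (z): a panel 85 mm tall, comb-toothed along its lowest 20 mm, and above it a central tab, 50 mm wide, to hold it by. Origin: centre of its underside. The one to hang: two 14 mm through holes 100 mm apart, 68 mm above its underside. Front and back alike. 0.11 to 0.22 kg. Starts upright in one of the rack's slots.
- hole0 (a point): Centre of a hole of that board, at mid thickness (board frame 0, +50, 68 mm).
- hole1 (a point): Centre of its other hole, at mid thickness (board frame 0, -50, 68 mm).
- tab_top (a point): Middle of the top edge of that board's tab (board frame 0, 0, 135 mm).
- board_narrow: Plywood tool board 12 mm thick (x), 150 wide (y), 135 tall (z): a panel 85 mm tall, comb-toothed along its lowest 20 mm, and above it a central tab, 50 mm wide, to hold it by. Origin: centre of its underside. Its two holes are only 62 mm apart: does not fit, leave it. Starts upright in one of the rack's slots.
- board_single: Plywood tool board 12 mm thick (x), 150 wide (y), 135 tall (z): a panel 85 mm tall, comb-toothed along its lowest 20 mm, and above it a central tab, 50 mm wide, to hold it by. Origin: centre of its underside. It has one hole in the middle: does not fit, leave it. Starts upright in one of the rack's slots.
- tin: Closed aluminium tin, 140 mm tall, 57 mm in diameter, with a 60 mm wide lid over the top 41 mm (the lid does not come off). 0.15 to 0.31 kg. Origin at the centre of its underside. It starts standing upright on the table in front of the pins.
- tray: Fixed white enamel tray, 180 (x) by 240 mm (y) outside, rim 22 mm high, walls and floor 4 mm thick; a steel spring clip (up to about 57 mm high) grips the rim at its +y side. Origin at the centre of its underside, z up. Levers and valve tool lie in its +y half.
- tray_free (a point): Point on the tray's floor in the middle of its empty part (tray frame 0, -65, 4 mm).
- lever_a: White plastic tyre lever lying along its x, 121 x 16 x 8 mm, in the tray; leave it. Origin under the middle of its shaft.
- lever_b: The other, identical tyre lever in the tray; leave it.
- valve_tool: Small red cross-shaped valve tool lying in the tray, 70 x 36 x 10 mm; leave it. Origin at the centre of its underside.
- oil_bottle: Glass oil bottle, 60 mm in diameter, 190 mm tall, standing behind the rail; leave it. Origin at the centre of its underside.
- mug: White enamel mug, 76 mm wide, 85 mm tall, standing behind the rail; leave it. Origin at the centre of its underside.
- jar: Glass jar with steel cap, 60 mm in diameter, 75 mm tall, standing on the robot's side of the tin; leave it. Origin at the centre of its underside.

How it is judged:
By the outcome, as a careful person would: the job done as asked, in the order asked, and still so for the second after the job is handed in, with the robot touching nothing.
It also fails if it takes over 64 s, if anything falls off the work surface, if the arm or the gripper's body presses on something with over 40 N, if the wrist force passes 120 N, or if a joint passes its speed limit or range.

## Robot

A 6-joint arm with a two-finger parallel gripper is mounted at the origin on the work surface. World frame = base frame: x ahead of the robot, y to its left, z up, the work surface at z = 0. Lengths are in m, angles in rad, forces in N, time in s.
With the tool pointing down it reaches from about 0.25 to 0.725 m from the base axis. Payload 9.7 kg.
Tool frame: the origin (TCP) lies on the centre line of the jaws, within the pads' length; the fingertips stand 8 mm ahead of it and the grasp point (between the pads) lies 11 mm behind it; z points along the fingers, y is the direction in which the jaws open and shut (so a half turn about z gives the same grasp; the last joint's range is limited). The gripper opens to 85 mm and grips with 20 to 120 N. Pads are 22 mm wide; open, the fingers measure 114 mm over their backs; the gripper's body (76 mm by 85 mm) begins 54 mm behind the grasp point. The pads swing forward as they close: fully open they stand 13 mm farther back than shut.
Start: joints at [1.188, 0.087, 0.176, 1.66, 0, 1.571], TCP at [0.205, 0.51, 0.214] pointing down, gripper open.
Joint ranges: [-3.13, 3.13], [-0.85, 1.81], [-1.15, 1.24], [-2.2, 2.28], [-1.44, 1.52], [-3.14, 3.14]. Speed limits (rad/s): [2.22, 2.22, 2.57, 3.14, 3.14, 3.14].

## Interface

Orientations are given as a rotation vector (axis times angle).
In Python, from workcell import sensors, cams, workorder gives the robot as it stands.
- The arm moves only by the tool play_rows, never from a script. Its argument "steps" is a list of rows, each an object with "hand": the closure, from -1 (fully open) to 1 (shut); "linear": the shift along the tool's x, y, z in mm, a list of three; "turn": the turn, a rotation vector about the tool's x, y, z in rad, a list of three. A call has 1 to 12 rows; each row shifts and turns the commanded pose from where the row before left it, along the tool's axes as they then stand; what a row does not reach is not made up. A row lasts 1/12 s, in which the tool goes at most 41.7 mm and 7.16 degrees, less where a joint would pass 70% of its speed; a pose out of reach is approached as far as the arm can. A call with a gripper value outside its range is refused whole. The fingers move at their own pace and stop on an object; the grip force is fixed at half the most. Time passes only in rows, so rows that do not move let the fingers close. It gives the time, the measured TCP pose, the force and the opening at its end, in the units of the state.
- sensors.read_state(): the state, without advancing time (a new reading comes with each control period).
- cams.read_camera(name): name is "scene" or "top" or "wrist"; returns (picture, depth): 384x512x3 uint8, red, green, blue; 384x512 float32, m along the optical axis (not along the pixel's ray), 0 where there is no reading.
- cams.get_calibration(name): a dict with "mtx" (3x3 intrinsics, pixels), "view" (4x4, takes a point from world to camera coordinates). Camera axes: x right, y down, z forward; pixel columns grow to the right and rows downward; lengths in m; the calibration is good to about 2 mm. The wrist camera is an equidistant fisheye: a pixel r from the principal point sees the ray r / f radians off the axis. A picture is of the moment at which its call begins: read the wrist's pose just before it. get_calibration takes no time and is no camera call; for the wrist camera it gives the pose at the moment of the call.
- workorder.finish_job(): hands the job in, once; it reports no verdict.
Trained networks look in the newest picture that a camera, given by its name, has taken for a name from the list of things; names that differ only in an ending like _2 or _b are one class to them, and where a whole thing is asked for, a point or a joint stands for the part that bears it (a point fixed in the world has none). Each returns a list of dicts, best first, with "score" (0 to 1); they miss things now and then, are a little off and sometimes report something else, mostly with a low value. They report only what shows in the picture. A call takes as long as a camera call.
- cams.masks_of(camera, query): "mask" (384x512 bool, what is visible of it) and "position" ([row, column] in pixels, amid what is visible of it).
The state is a dict: "t": time; "q": joint angles; "joint_vel": joint speeds; "tau": joint torques, N m; "eef_pos": TCP position; "orientation": TCP orientation; "contact_force": force on the tool from outside, world axes, zero at the start; "wrist_torque": the same for the moment, N m; "finger_gap": finger opening in m.
Only numpy, scipy, OpenCV 4.12 (cv2) and the standard library are available. Lean on these libraries where they do the work, as an engineer would, in place of code of your own. Each camera call takes 0.05 s, during which the arm holds its last target. There are 200 camera calls.

## Working session

There is one attempt and no reset: what is moved stays moved. The work goes in short steps, Python scripts to look and compute and a tool call to move; the robot and the scene stay as the last step left them, time stands still between calls to the robot, and variables do not carry over. Pictures are saved under pics/ and viewed, about 8 in all and at most 12, crops included, and the job is handed in when it is done.

Besides the shell and the picture viewer there is one more tool, called as name(argument=value, ...), one argument or row to a line, values as JSON. play_rows: Moves the arm, as the interface text tells. Its arguments: {"type":"object","properties":{"steps":{"type":"array"}},"required":["steps"]}

```bash
mkdir -p pics; ls; cat > h.py <<'E'
import numpy as np,cv2
from workcell import sensors,cams,workorder
from scipy.spatial.transform import Rotation as R
def cloud(n,d=None):
    # world points for pinhole cams (HxWx3)
    c=cams.get_calibration(n);K=np.array(c['mtx']);V=np.array(c['view'])
    p,d=cams.read_camera(n)
    v,u=np.mgrid[:384,:512]
    X=np.stack([(u-K[0,2])/K[0,0]*d,(v-K[1,2])/K[1,1]*d,d],-1)
    W=(X-V[:3,3])@V[:3,:3]
    W[d==0]=np.nan
    return p,W
E
python3 - <<'E'
from h import *
print(sensors.read_state())
ims=[]
for n in('scene','top'):
    p,W=cloud(n);np.save(n+'.npy',W);ims.append(p)
    c=cams.get_calibration(n);print(n,np.round(c['mtx'],1).tolist(),np.round(c['view'],3).tolist())
    for q in ['rail','rack','board_wide','board_narrow','board_single','tin','tray','jar','mug','oil_bottle','hole0','pin0_root','tab_top','tray_free','lever_a','valve_tool']:
        for r in cams.masks_of(n,q)[:3]:
            m=r['mask'];w=W[m];w=w[~np.isnan(w[:,0])]
            if len(w): print(n,q,round(r['score'],2),np.round(r['position']),m.sum(),np.round(np.percentile(w,[2,50,98],axis=0),3).tolist())
    cv2.imwrite(f'pics/{n}1.png',cv2.resize(p[...,::-1],(800,600),interpolation=cv2.INTER_CUBIC))
E
```

```text
pics
{'t': 0.0, 'q': array([ 1.18798495e+00,  8.74555422e-02,  1.75115723e-01,  1.65980319e+00,
       -4.02594603e-06,  1.57079048e+00]), 'joint_vel': array([ 5.64462837e-05, -1.30167998e-03,  8.44689495e-04, -1.76803228e-04,
       -1.38485840e-03,  9.30778663e-04]), 'tau': array([ 2.53827209e-03, -5.20384812e+01,  4.64802468e+01,  1.62446348e-02,
        8.75194360e-05,  7.17469050e-06]), 'eef_pos': array([0.20534526, 0.50994797, 0.21347613]), 'orientation': array([-5.97596623e-01, -3.08397366e+00,  2.07777356e-03]), 'contact_force': array([-0.12451671, -0.27722986,  0.40805024]), 'wrist_torque': array([ 0.00808779,  0.04212995, -0.01710627]), 'finger_gap': 0.08518221666324977}
scene [[473.7, 0.0, 252.7], [0.0, 473.7, 190.3], [0.0, 0.0, 1.0]] [[0.845, 0.536, 0.005, -0.515], [0.388, -0.606, -0.694, -0.138], [-0.369, 0.588, -0.72, 1.519], [0.0, 0.0, 0.0, 1.0]]
scene rail 0.68 [214. 249.] 2196 [[0.559, -0.082, 0.002], [0.609, -0.021, 0.032], [0.652, 0.081, 0.15]]
scene rack 0.92 [150. 290.] 1445 [[0.445, 0.25, 0.003], [0.537, 0.305, 0.014], [0.616, 0.415, 0.043]]
scene board_wide 0.9
[... 3232 characters left out ...]
 247.] 496 [[0.639, 0.03, 0.0], [0.657, 0.057, 0.126], [0.702, 0.084, 0.192]]
top hole0 0.94 [250. 151.] 316 [[0.437, 0.252, 0.045], [0.45, 0.319, 0.096], [0.464, 0.389, 0.148]]
top tab_top 0.8 [248. 151.] 388 [[0.435, 0.251, 0.028], [0.449, 0.318, 0.095], [0.466, 0.396, 0.148]]
top tray_free 0.63 [228. 373.] 4817 [[0.417, -0.42, -0.001], [0.51, -0.314, 0.006], [0.6, -0.18, 0.028]]
top lever_a 0.63 [230. 347.] 205 [[0.45, -0.243, 0.007], [0.504, -0.235, 0.013], [0.562, -0.228, 0.018]]
top lever_a 0.56 [230. 333.] 204 [[0.45, -0.219, 0.008], [0.502, -0.208, 0.013], [0.56, -0.198, 0.017]]
top valve_tool 0.49 [236. 357.] 89 [[0.464, -0.286, 0.009], [0.483, -0.272, 0.015], [0.521, -0.263, 0.02]]
```

View pics/scene1.png

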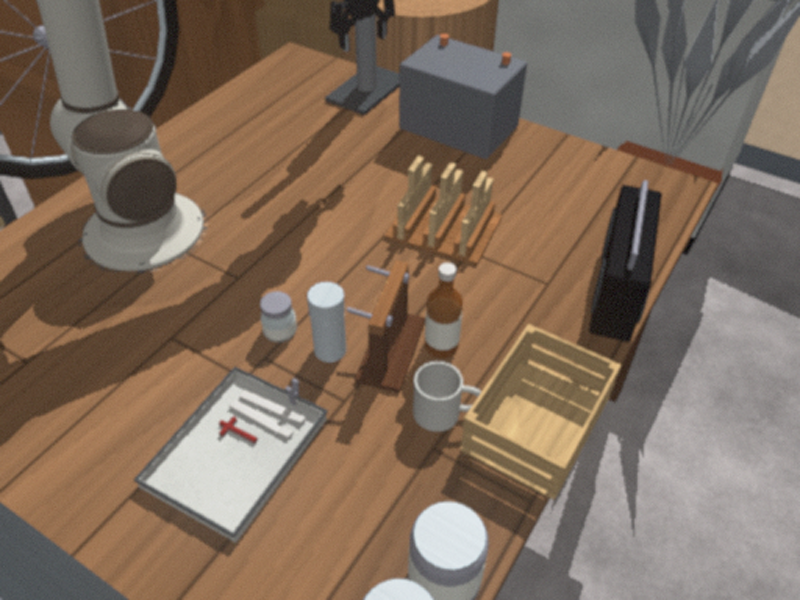

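View pics/top1.png

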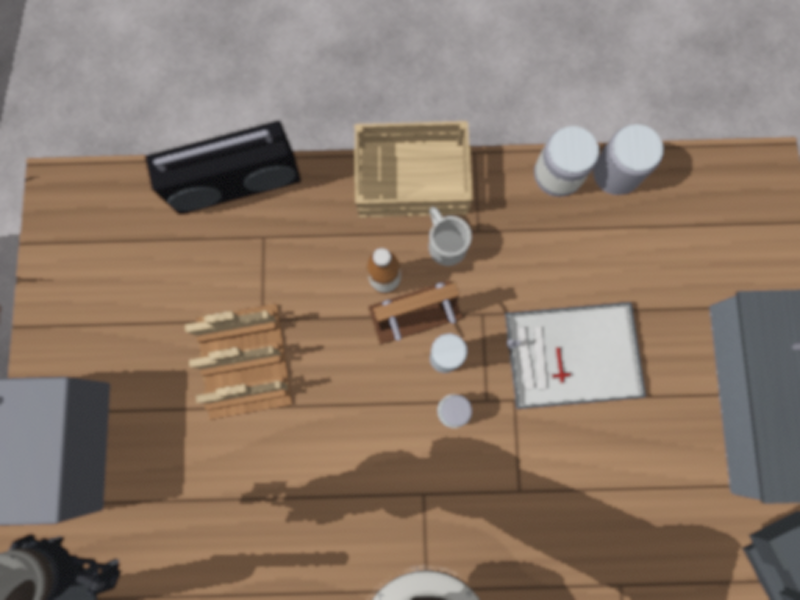

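The scene shows the rack left (+y) with three boards, the rail at centre, the tin in front of it, and the jar nearer the robot. The tray is on the right, with levers and valve tool in its left half and the right half empty. Next I fit the geometry.

```bash
python3 - <<'E'
import numpy as np,cv2
for n in('scene','top'):
    W=np.load(n+'.npy').reshape(-1,3);W=W[~np.isnan(W[:,0])]
    def box(x0,x1,y0,y1,z0,z1): 
        return W[(W[:,0]>x0)&(W[:,0]<x1)&(W[:,1]>y0)&(W[:,1]<y1)&(W[:,2]>z0)&(W[:,2]<z1)]
    P=box(.53,.68,-.1,.1,.128,.16); r=P[P[:,2]>.143]
    print(n,'railtop',cv2.minAreaRect(r[:,:2].astype(np.float32)),len(r),np.median(r[:,2]))
    P=box(.5,.6,-.1,.12,.12,.152)
    np.set_printoptions(precision=3,suppress=True)
    # pin candidates: in front of the rail
    c,s,a=cv2.minAreaRect(r[:,:2].astype(np.float32));b=cv2.boxPoints((c,s,a))
    L=max([b[1]-b[0],b[2]-b[1]],key=np.linalg.norm);yd=L/np.linalg.norm(L);yd*=np.sign(yd[1]);xd=np.array([yd[1],-yd[0]])
    q=np.c_[(W[:,:2]-c)@xd,(W[:,:2]-c)@yd,W[:,2]]
    print('yaw deg',np.degrees(np.arctan2(xd[1],xd[0])))
    for sg in(1,-1):
        k=q[(q[:,0]<-.016)&(q[:,0]>-.058)&(abs(q[:,1]-sg*.05)<.014)&(q[:,2]>.125)&(q[:,2]<.152)]
        print('pin',sg,len(k),k.mean(0) if len(k) else '',np.percentile(k,[2,98],axis=0) if len(k) else '')
    t=box(.47,.545,-.09,-.015,.137,.15);print('tin',cv2.minEnclosingCircle(t[:,:2].astype(np.float32)),t[:,2].mean(),len(t))
    t=box(.37,.45,-.1,-.015,.068,.09);print('jar',cv2.minEnclosingCircle(t[:,:2].astype(np.float32)),t[:,2].mean())
    for x in(.45,.514,.578):
        t=box(x-.028,x+.028,.2,.45,.140,.155);print('tab',cv2.minAreaRect(t[:,:2].astype(np.float32)),t.mean(0),np.percentile(t[:,1],[1,99]))
        t=box(x-.028,x+.028,.2,.45,.06,.155);print('  board',len(t),cv2.minAreaRect(t[:,:2].astype(np.float32)))
    t=box(.38,.65,-.45,-.17,.019,.03);print('tray',cv2.minAreaRect(t[:,:2].astype(np.float32)))
    t=box(.43,.58,-.4,-.3,-.01,.015);print('floor',np.median(t[:,2]))
    t=box(.3,.7,.0,.2,-.01,.015);print('table',np.median(t[:,2]))
E
```

```text
scene railtop ((0.5980314016342163, -0.005090393126010895), (0.15211552381515503, 0.142549529671669), 80.84458923339844) 503 0.1474303692598647
yaw deg -9.155409
pin 1 74 [-0.031  0.048  0.145] [[-0.052  0.036  0.137]
 [-0.017  0.062  0.151]]
pin -1 42 [-0.043 -0.058  0.138] [[-0.057 -0.064  0.128]
 [-0.017 -0.048  0.145]]
tin ((0.5098206400871277, -0.05508638173341751), 0.0314924530684948) 0.14046747899345377 322
jar ((0.4065864086151123, -0.06782087683677673), 0.027816656976938248) 0.0753023602335543
tab ((0.4513472020626068, 0.32388821244239807), (0.013787388801574707, 0.049925547093153), 5.8180060386657715) [0.451 0.321 0.145] [0.299 0.347]
  board 424 ((0.45030203461647034, 0.3233737349510193), (0.015674259513616562, 0.1546720415353775), 8.132588386535645)
tab ((0.5142468214035034, 0.3365561068058014), (0.012885399162769318, 0.05595925450325012), 9.936258316040039) [0.515 0.335 0.145] [0.311 0.364]
  board 394 ((0.5137810111045837, 0.33657515048980713), (0.015317012555897236, 0.15832114219665527), 8.416034698486328)
tab ((0.5784944891929626, 0.3486177325248718), (0.0132837211713
[... 1134 characters left out ...]
98)
tab ((0.5143682956695557, 0.3389633297920227), (0.012022674083709717, 0.0481925792992115), 7.876344680786133) [0.514 0.339 0.145] [0.316 0.363]
  board 374 ((0.5141640901565552, 0.34026458859443665), (0.013055005110800266, 0.15106859803199768), 8.370001792907715)
tab ((0.5786522626876831, 0.3493613302707672), (0.012288867495954037, 0.04878822714090347), 8.070343971252441) [0.579 0.349 0.145] [0.326 0.373]
  board 412 ((0.5784919857978821, 0.3496297597885132), (0.013200034387409687, 0.15078413486480713), 8.919150352478027)
tray ((0.5083067417144775, -0.29983004927635193), (0.18636704981327057, 0.24690459668636322), 3.6490793228149414)
floor 0.004809263639652674
table 0.0005312551496495694
```

```bash
python3 - <<'E'
import numpy as np,cv2
np.set_printoptions(precision=4,suppress=True)
for n in('scene','top'):
    W=np.load(n+'.npy').reshape(-1,3);W=W[~np.isnan(W[:,0])]
    A=W[(W[:,0]>.53)&(W[:,0]<.66)&(abs(W[:,1])<.1)&(W[:,2]>.144)&(W[:,2]<.152)]
    th=np.radians(15);c=np.array([.598,0.]);
    for i in range(15):
        xd=np.array([np.cos(th),np.sin(th)]);yd=np.array([-xd[1],xd[0]])
        u=(A[:,:2]-c)@xd;v=(A[:,:2]-c)@yd
        k=(abs(u)<.018)&(abs(v)<.085)
        s=np.polyfit(v[k],u[k],1);th-=s[0]; 
        c=c+xd*np.mean(np.percentile(u[k],[2,98]))+yd*np.mean(np.percentile(v[k],[1,99]))
    print(n,'yaw',np.degrees(th),'c',c,np.percentile(u[k],[1,99]),np.percentile(v[k],[1,99]),k.sum(),np.median(A[k][:,2]))
    q=np.c_[(W[:,:2]-c)@xd+.012,(W[:,:2]-c)@yd,W[:,2]]
    for sg in(1,-1):
        k=q[(q[:,0]<-.004)&(q[:,0]>-.055)&(abs(q[:,1]-sg*.05)<.012)&(q[:,2]>.128)&(q[:,2]<.152)]
        print('pin',sg,len(k),k.mean(0),np.percentile(k,[3,97],axis=0))
        for a in np.arange(-.045,0,.01):
            m=(k[:,0]>a)&(k[:,0]<=a+.01)
            if m.sum()>3:print('   ',a,m.sum(),np.median(k[m],axis=0))
    print('tin in rail',[( np.array([.5095,-.0535])-c)@xd+.012,(np.array([.5095,-.0535])-c)@yd])
    print('front centre',c-xd*.012)
E
```

```text
scene yaw 16.465535890387876 c [ 0.5968 -0.0009] [-0.0121  0.014 ] [-0.0753  0.0753] 422 0.1474668086435429
pin 1 46 [-0.0235  0.0496  0.1412] [[-0.0409  0.0459  0.1358]
 [-0.0061  0.0557  0.1468]]
    -0.045 9 [-0.0387  0.0486  0.1448]
    -0.034999999999999996 13 [-0.0303  0.0496  0.1427]
    -0.024999999999999994 11 [-0.0201  0.0494  0.1406]
    -0.014999999999999993 13 [-0.0093  0.0491  0.1395]
pin -1 52 [-0.0232 -0.0498  0.1407] [[-0.0414 -0.0532  0.1346]
 [-0.0061 -0.0458  0.1446]]
    -0.045 10 [-0.0393 -0.05    0.1426]
    -0.034999999999999996 13 [-0.0302 -0.0505  0.1425]
    -0.024999999999999994 13 [-0.0201 -0.05    0.1415]
    -0.014999999999999993 15 [-0.0104 -0.0505  0.1391]
tin in rail [np.float64(-0.08666424611649567), np.float64(-0.025642684308678308)]
front centre [ 0.5853 -0.0043]
top yaw 16.26465434907362 c [0.597  0.0018] [-0.0119  0.0121] [-0.074  0.074] 442 0.1473929932078034
pin 1 40 [-0.0238  0.0497  0.1421] [[-0.0416  0.0461  0.1379]
 [-0.0063  0.0531  0.1462]]
    -0.045 8 [-0.0389  0.0499  0.1453]
    -0.034999999999999996 11 [-0.0306  0.0495  0.1414]
    -0.024999999999999994 11 [-0.0199  0.0497  0.1428]
    -0.014999999999999993 9 [-0.0095  0.0496  0.1394]
pin -1 41 [-0.0231 -0.0499  0.1414] [[-0.042  -0.0539  0.1373]
 [-0.0045 -0.0464  0.1454]]
    -0.045 8 [-0.0391 -0.0496  0.1446]
    -0.034999999999999996 11 [-0.0296 -0.0503  0.1429]
    -0.024999999999999994 10 [-0.02   -0.0494  0.1406]
    -0.014999999999999993 10 [-0.0091 -0.0494  0.1391]
tin in rail [np.float64(-0.08750093575096113), np.float64(-0.028542741582116133)]
front centre [ 0.5855 -0.0016]
```

```bash
cat >> h.py <<'E'
def plan(x,y,z,yaw,n=None):
    # rows of equal shift (+turn, about tool z) to the target, tool down, tool y at yaw (deg)
    s=sensors.read_state();Rc=R.from_rotvec(s['orientation'])
    a=np.radians(yaw);ty=np.array([np.cos(a),np.sin(a),0]);tz=np.array([0,0,-1.]);tx=np.cross(ty,tz)
    Rt=R.from_matrix(np.c_[tx,ty,tz])
    dp=np.array([x,y,z])-s['eef_pos'];rv=(Rc.inv()*Rt).as_rotvec()
    n=n or int(max(np.ceil(np.linalg.norm(dp)/.040),np.ceil(np.linalg.norm(rv)/.12),1))
    print('t',s['t'],'pos',np.round(s['eef_pos'],4),'yaw',round(np.degrees(np.arctan2(*Rc.as_matrix()[:2,1][::-1])),2),'q6',round(s['q'][5],2),'F',np.round(s['contact_force'],1),'gap',round(s['finger_gap'],4))
    T=Rc
    for i in range(n):
        l=T.inv().apply(dp/n)*1000;print(i,np.round(l,1).tolist(),np.round(rv/n,4).tolist());T=T*R.from_rotvec(rv/n)
E
python3 -c "
from h import *
plan(.5095,-.0535,.25,90,16)"
```

```text
t 1.7 pos [0.2054 0.5102 0.2142] yaw 68.07 q6 1.57 F [-0.6 -0.4  0.3] gap 0.0853
0 [-30.8, -25.6, -2.2] [-0.0, -0.0, -0.0239]
1 [-30.2, -26.3, -2.2] [-0.0, -0.0, -0.0239]
2 [-29.5, -27.0, -2.2] [-0.0, -0.0, -0.0239]
3 [-28.9, -27.7, -2.2] [-0.0, -0.0, -0.0239]
4 [-28.2, -28.4, -2.2] [-0.0, -0.0, -0.0239]
5 [-27.5, -29.1, -2.2] [-0.0, -0.0, -0.0239]
6 [-26.8, -29.7, -2.2] [-0.0, -0.0, -0.0239]
7 [-26.1, -30.4, -2.2] [-0.0, -0.0, -0.0239]
8 [-25.4, -31.0, -2.2] [-0.0, -0.0, -0.0239]
9 [-24.6, -31.6, -2.2] [-0.0, -0.0, -0.0239]
10 [-23.8, -32.1, -2.2] [-0.0, -0.0, -0.0239]
11 [-23.1, -32.7, -2.2] [-0.0, -0.0, -0.0239]
12 [-22.3, -33.3, -2.2] [-0.0, -0.0, -0.0239]
13 [-21.5, -33.8, -2.2] [-0.0, -0.0, -0.0239]
14 [-20.7, -34.3, -2.2] [-0.0, -0.0, -0.0239]
15 [-19.8, -34.8, -2.2] [-0.0, -0.0, -0.0239]
```

play_rows(
  steps=[
    {"hand":-1,"linear":[-31,-26,-2],"turn":[0,0,-0.024]},
    {"hand":-1,"linear":[-30,-26,-2],"turn":[0,0,-0.024]},
    {"hand":-1,"linear":[-29.5,-27,-2],"turn":[0,0,-0.024]},
    {"hand":-1,"linear":[-29,-28,-2],"turn":[0,0,-0.024]},
    {"hand":-1,"linear":[-28,-28,-2],"turn":[0,0,-0.024]},
    {"hand":-1,"linear":[-27.5,-29,-2],"turn":[0,0,-0.024]},
    {"hand":-1,"linear":[-27,-30,-2],"turn":[0,0,-0.024]},
    {"hand":-1,"linear":[-26,-30,-2],"turn":[0,0,-0.024]},
    {"hand":-1,"linear":[-25,-31,-2],"turn":[0,0,-0.024]},
    {"hand":-1,"linear":[-25,-32,-2],"turn":[0,0,-0.024]},
    {"hand":-1,"linear":[-24,-32,-2],"turn":[0,0,-0.024]},
    {"hand":-1,"linear":[-23,-33,-2],"turn":[0,0,-0.024]},
  ],
)

```text
t: 2.7
eef_pos: [0.4342, 0.0851, 0.2386]
orientation: [0.147, 3.137, 0.0]
contact_force: [1.8, 1.7, -0.3]
finger_gap: 0.0853
```

play_rows(
  steps=[
    {"hand":-1,"linear":[-22,-33,-2],"turn":[0,0,-0.024]},
    {"hand":-1,"linear":[-21.5,-34,-2],"turn":[0,0,-0.024]},
    {"hand":-1,"linear":[-20.5,-34,-2],"turn":[0,0,-0.024]},
    {"hand":-1,"linear":[-20,-35,-2],"turn":[0,0,-0.024]},
    {"hand":-1,"linear":[0,0,0],"turn":[0,0,0]},
    {"hand":-1,"linear":[0,0,0],"turn":[0,0,0]},
  ],
)

```text
t: 3.2
eef_pos: [0.51, -0.0553, 0.2455]
orientation: [-0.004, -3.14, -0.0]
contact_force: [0.4, 0.9, 0.8]
finger_gap: 0.0853
```

```bash
cat >> h.py <<'E'
def wcloud():
    c=cams.get_calibration('wrist');K=np.array(c['mtx']);V=np.array(c['view'])
    p,d=cams.read_camera('wrist')
    v,u=np.mgrid[:384,:512];x=(u-K[0,2])/K[0,0];y=(v-K[1,2])/K[1,1]
    r=np.hypot(x,y)+1e-9;t=np.tan(np.minimum(r,1.5))/r
    X=np.stack([x*t*d,y*t*d,d],-1);W=(X-V[:3,3])@V[:3,:3];W[(d==0)|(r>1.45)]=np.nan
    return p,W,c
E
python3 - <<'E'
from h import *
plan(.5095,-.0535,.25,90,1)
p,W,c=wcloud();np.save('w1.npy',W);print(np.round(c['mtx'],1).tolist(),np.round(c['view'],3).tolist())
cv2.imwrite('pics/w1.png',p[...,::-1])
for q in('tin','rail','jar'):
  for r in cams.masks_of('wrist',q)[:2]:
    w=W[r['mask']];w=w[~np.isnan(w[:,0])];print(q,round(r['score'],2),np.round(r['position']),len(w),np.round(np.percentile(w,[2,50,98],axis=0),3).tolist())
w=W.reshape(-1,3);w=w[np.abs(w-[.51,-.053,.14]).max(1)<[.045]];w=w[abs(w[:,2]-.14)<.005]
print(cv2.minEnclosingCircle(w[:,:2].astype(np.float32)),w.mean(0),len(w))
E
```

```text
t 3.2 pos [ 0.51   -0.0553  0.2455] yaw 89.87 q6 -0.11 F [0.4 0.9 0.8] gap 0.0853
0 [0.5, 1.8, -4.5] [0.0002, -0.0012, -0.0023]
[[297.3, 0.0, 253.4], [0.0, 297.3, 185.2], [0.0, 0.0, 1.0]] [[0.002, 1.0, 0.001, 0.054], [0.961, -0.002, 0.278, -0.534], [0.278, 0.0, -0.961, 0.267], [0.0, 0.0, 0.0, 1.0]]
tin 0.9 [171. 257.] 3689 [[0.479, -0.08, 0.012], [0.503, -0.053, 0.139], [0.535, -0.026, 0.141]]
rail 0.92 [232. 294.] 9546 [[0.544, -0.075, 0.009], [0.593, -0.003, 0.052], [0.638, 0.069, 0.147]]
jar 0.97 [ 78. 243.] 1979 [[0.382, -0.09, 0.0], [0.408, -0.065, 0.074], [0.433, -0.039, 0.076]]
((0.5081111192703247, -0.0527479350566864), 0.030149947851896286) [ 0.50689971 -0.05288746  0.13944399] 3111
```

View pics/w1.png

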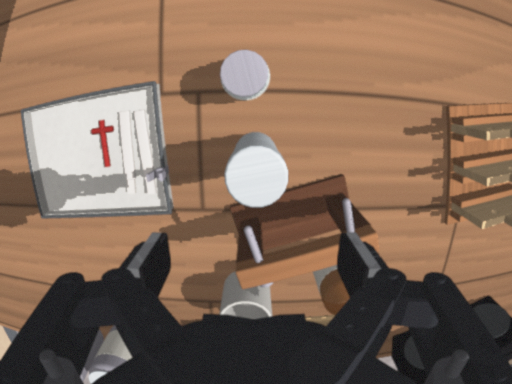

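The wrist view shows the tin lid at (257,171), clear of the rail pins at (255,245) and (348,215). Its centre is (0.508, -0.053) at height 0.1395, which agrees with the other cameras.

play_rows(
  steps=[
    {"hand":-1,"linear":[2,2.4,30],"turn":[0,0,0]},
    {"hand":-1,"linear":[0,0,35],"turn":[0,0,0]},
    {"hand":-1,"linear":[0,0,35],"turn":[0,0,0]},
    {"hand":-1,"linear":[0,0,25],"turn":[0,0,0]},
    {"hand":-1,"linear":[0,0,14.5],"turn":[0,0,0]},
    {"hand":-1,"linear":[0,0,0],"turn":[0,0,0]},
    {"hand":1,"linear":[0,0,0],"turn":[0,0,0]},
    {"hand":1,"linear":[0,0,0],"turn":[0,0,0]},
    {"hand":1,"linear":[0,0,0],"turn":[0,0,0]},
    {"hand":1,"linear":[0,0,0],"turn":[0,0,0]},
    {"hand":1,"linear":[0,0,0],"turn":[0,0,0]},
    {"hand":1,"linear":[0,0,0],"turn":[0,0,0]},
  ],
)

```text
t: 4.4
eef_pos: [0.5089, -0.051, 0.1094]
orientation: [-0.002, 3.137, 0.0]
contact_force: [-1.1, 0.2, 6.1]
finger_gap: 0.0573
```

```bash
python3 - <<'E'
from h import *
plan(.508,-.053,.106,90,1)
plan(.511,-.3655,.21,90,9)
W=np.load('w1.npy').reshape(-1,3);W=W[~np.isnan(W[:,0])]
A=W[(W[:,0]>.53)&(W[:,0]<.66)&(abs(W[:,1])<.1)&(W[:,2]>.144)&(W[:,2]<.152)]
th=np.radians(16);c=np.array([.597,0.])
for i in range(15):
    xd=np.array([np.cos(th),np.sin(th)]);yd=np.array([-xd[1],xd[0]])
    u=(A[:,:2]-c)@xd;v=(A[:,:2]-c)@yd;k=(abs(u)<.018)&(abs(v)<.085)
    s=np.polyfit(v[k],u[k],1);th-=s[0];c=c+xd*np.mean(np.percentile(u[k],[2,98]))+yd*np.mean(np.percentile(v[k],[1,99]))
print('rail',np.degrees(th),c-xd*.012,np.percentile(u[k],[1,99]),np.percentile(v[k],[1,99]),np.median(A[k][:,2]))
q=np.c_[(W[:,:2]-c)@xd+.012,(W[:,:2]-c)@yd,W[:,2]]
for sg in(1,-1):
    k=q[(q[:,0]<-.004)&(q[:,0]>-.055)&(abs(q[:,1]-sg*.05)<.014)&(q[:,2]>.128)&(q[:,2]<.152)]
    print(sg,len(k),np.median(k,axis=0),np.round(np.percentile(k,[2,98],axis=0),4).tolist())
t=W[(W[:,0]>.38)&(W[:,0]<.65)&(W[:,1]>-.45)&(W[:,1]<-.17)&(W[:,2]>.017)&(W[:,2]<.03)];print('tray',cv2.minAreaRect(t[:,:2].astype(np.float32)))
E
```

```text
t 4.4 pos [ 0.5089 -0.051   0.1094] yaw 90.08 q6 -0.1 F [-1.1  0.2  6.1] gap 0.0573
0 [0.9, -2.0, 3.4] [0.0, 0.0042, 0.0015]
t 4.4 pos [ 0.5089 -0.051   0.1094] yaw 90.08 q6 -0.1 F [-1.1  0.2  6.1] gap 0.0573
0 [-0.2, -34.9, -11.2] [0.0, 0.0005, 0.0002]
1 [-0.2, -34.9, -11.2] [0.0, 0.0005, 0.0002]
2 [-0.2, -34.9, -11.2] [0.0, 0.0005, 0.0002]
3 [-0.2, -34.9, -11.2] [0.0, 0.0005, 0.0002]
4 [-0.2, -34.9, -11.2] [0.0, 0.0005, 0.0002]
5 [-0.2, -34.9, -11.2] [0.0, 0.0005, 0.0002]
6 [-0.2, -34.9, -11.2] [0.0, 0.0005, 0.0002]
7 [-0.2, -34.9, -11.2] [0.0, 0.0005, 0.0002]
8 [-0.2, -34.9, -11.2] [0.0, 0.0005, 0.0002]
rail 17.35143014163353 [ 0.5833903  -0.00240218] [-0.01196705  0.01192855] [-0.07398412  0.07398412] 0.14639200761749951
1 258 [-0.02406953  0.04979298  0.14120766] [[-0.041, 0.0462, 0.1369], [-0.0051, 0.0541, 0.144]]
-1 275 [-0.02551882 -0.04870399  0.14100665] [[-0.0431, -0.053, 0.137], [-0.0049, -0.0454, 0.1443]]
tray ((0.506430447101593, -0.2984219193458557), (0.18641406297683716, 0.24901340901851654), 3.566195487976074)
```

play_rows(
  steps=[
    {"hand":1,"linear":[0,0,0],"turn":[0,0,0]},
    {"hand":1,"linear":[0,0,0],"turn":[0,0,0]},
    {"hand":1,"linear":[0,0,-5],"turn":[0,0,0]},
    {"hand":1,"linear":[0,0,-15],"turn":[0,0,0]},
    {"hand":1,"linear":[0,0,-20],"turn":[0,0,0]},
    {"hand":1,"linear":[0,0,-30],"turn":[0,0,0]},
    {"hand":1,"linear":[0,0,-30],"turn":[0,0,0]},
    {"hand":1,"linear":[0,0,0],"turn":[0,0,0]},
    {"hand":1,"linear":[0,0,0],"turn":[0,0,0]},
  ],
)

```text
t: 5.15
eef_pos: [0.5086, -0.0513, 0.209]
orientation: [-0.002, 3.138, -0.001]
contact_force: [-0.4, 0.2, -3.0]
finger_gap: 0.0568
```

```bash
python3 - <<'E'
from h import *
plan(.511,-.3635,.21,90,13)
p,W,c=wcloud();cv2.imwrite('pics/w2.png',p[...,::-1])
w=W.reshape(-1,3);s=sensors.read_state()['eef_pos']
w=w[(np.hypot(w[:,0]-s[0],w[:,1]-s[1])<.045)];w=w[(w[:,2]>.22)&(w[:,2]<.26)]
print(np.round(np.percentile(w,[1,50,99],axis=0),4).tolist(),len(w))
E
```

```text
t 5.15 pos [ 0.5086 -0.0513  0.209 ] yaw 90.07 q6 -0.1 F [-0.4  0.2 -3. ] gap 0.0568
0 [-0.2, -24.0, -0.1] [-0.0, 0.0003, 0.0001]
1 [-0.2, -24.0, -0.1] [-0.0, 0.0003, 0.0001]
2 [-0.2, -24.0, -0.1] [-0.0, 0.0003, 0.0001]
3 [-0.2, -24.0, -0.1] [-0.0, 0.0003, 0.0001]
4 [-0.2, -24.0, -0.1] [-0.0, 0.0003, 0.0001]
5 [-0.2, -24.0, -0.1] [-0.0, 0.0003, 0.0001]
6 [-0.2, -24.0, -0.1] [-0.0, 0.0003, 0.0001]
7 [-0.2, -24.0, -0.1] [-0.0, 0.0003, 0.0001]
8 [-0.2, -24.0, -0.1] [-0.0, 0.0003, 0.0001]
9 [-0.2, -24.0, -0.1] [-0.0, 0.0003, 0.0001]
10 [-0.2, -24.0, -0.1] [-0.0, 0.0003, 0.0001]
11 [-0.2, -24.0, -0.1] [-0.0, 0.0003, 0.0001]
12 [-0.2, -24.0, -0.1] [-0.0, 0.0003, 0.0001]
[[0.4791, -0.0905, 0.2229], [0.5014, -0.0514, 0.2393], [0.5338, -0.012, 0.2587]] 12354
```

play_rows(
  steps=[
    {"hand":1,"linear":[0,-10,0],"turn":[0,0,0]},
    {"hand":1,"linear":[0,-20,0],"turn":[0,0,0]},
    {"hand":1,"linear":[0,-30,0],"turn":[0,0,0]},
    {"hand":1,"linear":[0,-35,0],"turn":[0,0,0]},
    {"hand":1,"linear":[0,-38,0],"turn":[0,0,0]},
    {"hand":1,"linear":[0,-38,0],"turn":[0,0,0]},
    {"hand":1,"linear":[-2,-38,0],"turn":[0,0,0]},
    {"hand":1,"linear":[0,-38,0],"turn":[0,0,0]},
    {"hand":1,"linear":[0,-30,0],"turn":[0,0,0]},
    {"hand":1,"linear":[0,-22,0],"turn":[0,0,0]},
    {"hand":1,"linear":[0,-13,0],"turn":[0,0,0]},
    {"hand":1,"linear":[0,0,0],"turn":[0,0,0]},
  ],
)

```text
t: 6.2
eef_pos: [0.509, -0.3656, 0.2046]
orientation: [-0.002, -3.139, -0.002]
contact_force: [0.6, 0.1, -2.7]
finger_gap: 0.0566
```

play_rows(
  steps=[
    {"hand":1,"linear":[0,0,0],"turn":[0,0,0]},
    {"hand":1,"linear":[0,0,15],"turn":[0,0,0]},
    {"hand":1,"linear":[0,0,25],"turn":[0,0,0]},
    {"hand":1,"linear":[0,0,25],"turn":[0,0,0]},
    {"hand":1,"linear":[0,0,12],"turn":[0,0,0]},
    {"hand":1,"linear":[0,0,6],"turn":[0,0,0]},
    {"hand":1,"linear":[0,0,4],"turn":[0,0,0]},
    {"hand":1,"linear":[0,0,0],"turn":[0,0,0]},
    {"hand":1,"linear":[0,0,0],"turn":[0,0,0]},
  ],
)

```text
t: 6.95
eef_pos: [0.5105, -0.3633, 0.121]
orientation: [-0.002, 3.14, -0.001]
contact_force: [0.2, 0.3, -1.7]
finger_gap: 0.0566
```

```bash
python3 - <<'E'
from h import *
plan(.511,-.3635,.114,90,1)
p,W,c=wcloud();cv2.imwrite('pics/w3.png',p[...,::-1])
E
```

```text
t 6.95 pos [ 0.5105 -0.3633  0.121 ] yaw 90.09 q6 -0.62 F [ 0.2  0.3 -1.7] gap 0.0566
0 [-0.5, -0.2, 7.0] [-0.0009, 0.0013, 0.0015]
```

View pics/w3.png

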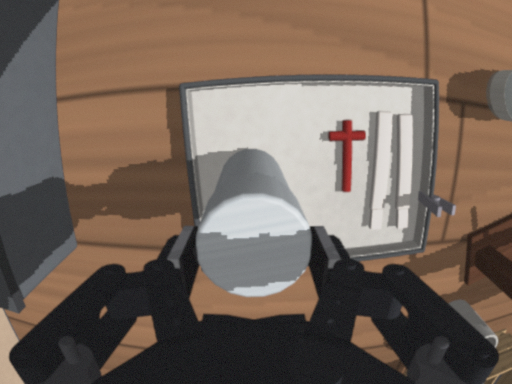

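The tin hangs over the empty part of the tray, clear of the red tool at (347,160) and the walls. Next I lower it the last 7 mm.

play_rows(
  steps=[
    {"hand":1,"linear":[0,0,3],"turn":[0,0,0]},
    {"hand":1,"linear":[0,0,2],"turn":[0,0,0]},
    {"hand":1,"linear":[0,0,1.5],"turn":[0,0,0]},
    {"hand":1,"linear":[0,0,0],"turn":[0,0,0]},
    {"hand":1,"linear":[0,0,0],"turn":[0,0,0]},
    {"hand":1,"linear":[0,0,0],"turn":[0,0,0]},
  ],
)

```text
t: 7.5
eef_pos: [0.5101, -0.3634, 0.1136]
orientation: [-0.002, 3.141, -0.001]
contact_force: [0.8, -0.5, 2.0]
finger_gap: 0.0569
```

play_rows(
  steps=[
    {"hand":0,"linear":[0,0,0],"turn":[0,0,0]},
    {"hand":-1,"linear":[0,0,0],"turn":[0,0,0]},
    {"hand":-1,"linear":[0,0,0],"turn":[0,0,0]},
    {"hand":-1,"linear":[0,0,0],"turn":[0,0,0]},
    {"hand":-1,"linear":[0,0,0],"turn":[0,0,0]},
    {"hand":-1,"linear":[0,0,0],"turn":[0,0,0]},
    {"hand":-1,"linear":[0,0,-15],"turn":[0,0,0]},
    {"hand":-1,"linear":[0,0,-30],"turn":[0,0,0]},
    {"hand":-1,"linear":[0,0,-35],"turn":[0,0,0]},
    {"hand":-1,"linear":[0,0,-35],"turn":[0,0,0]},
    {"hand":-1,"linear":[0,0,-15],"turn":[0,0,0]},
    {"hand":-1,"linear":[0,0,0],"turn":[0,0,0]},
  ],
)

```text
t: 8.5
eef_pos: [0.5109, -0.3639, 0.248]
orientation: [-0.002, 3.136, -0.006]
contact_force: [0.8, -0.7, 0.8]
finger_gap: 0.0855
```

```bash
python3 - <<'E'
from h import *
p,W,c=wcloud()
w=W.reshape(-1,3);w=w[np.hypot(w[:,0]-.51,w[:,1]+.3634)<.04];w=w[(w[:,2]>.135)&(w[:,2]<.155)]
print('lid',cv2.minEnclosingCircle(w[:,:2].astype(np.float32)),w.mean(0),len(w))
print('plane',np.linalg.lstsq(np.c_[w[:,:2],np.ones(len(w))],w[:,2],rcond=None)[0])
plan(.45,.325,.26,8.5,20)
E
```

```text
lid ((0.5096912980079651, -0.3655746579170227), 0.030182408168911934) [ 0.50818311 -0.36543039  0.1433597 ] 3175
plane [0.01355699 0.00124694 0.13692594]
t 8.55 pos [ 0.5106 -0.3637  0.2454] yaw 90.07 q6 -0.62 F [ 0.  -0.2 -0.4] gap 0.0856
0 [3.0, 34.4, -0.8] [0.0, 0.0002, 0.0712]
1 [5.4, 34.1, -0.8] [0.0, 0.0002, 0.0712]
2 [7.8, 33.7, -0.8] [0.0, 0.0002, 0.0712]
3 [10.2, 33.0, -0.8] [0.0, 0.0002, 0.0712]
4 [12.5, 32.2, -0.8] [0.0, 0.0002, 0.0712]
5 [14.8, 31.2, -0.8] [0.0, 0.0002, 0.0712]
6 [17.0, 30.1, -0.8] [0.0, 0.0002, 0.0712]
7 [19.1, 28.8, -0.8] [0.0, 0.0002, 0.0712]
8 [21.1, 27.4, -0.8] [0.0, 0.0002, 0.0712]
9 [23.0, 25.8, -0.8] [0.0, 0.0002, 0.0712]
10 [24.8, 24.1, -0.8] [0.0, 0.0002, 0.0712]
11 [26.4, 22.3, -0.8] [0.0, 0.0002, 0.0712]
12 [27.9, 20.4, -0.8] [0.0, 0.0002, 0.0712]
13 [29.3, 18.3, -0.8] [0.0, 0.0002, 0.0712]
14 [30.5, 16.2, -0.8] [0.0, 0.0002, 0.0712]
15 [31.6, 14.0, -0.8] [0.0, 0.0002, 0.0712]
16 [32.5, 11.7, -0.8] [0.0, 0.0002, 0.0712]
17 [33.3, 9.4, -0.8] [0.0, 0.0002, 0.0712]
18 [33.9, 7.0, -0.7] [0.0, 0.0002, 0.0712]
19 [34.3, 4.5, -0.7] [0.0, 0.0002, 0.0712]
```

play_rows(
  steps=[
    {"hand":-1,"linear":[9.4,38.3,0],"turn":[0,0,0]},
    {"hand":-1,"linear":[9.4,38.3,0],"turn":[0,0,0]},
    {"hand":-1,"linear":[9.4,38.3,0],"turn":[0,0,0]},
    {"hand":-1,"linear":[9.4,38.3,0],"turn":[0,0,0]},
    {"hand":-1,"linear":[9.4,38.3,0],"turn":[0,0,0]},
    {"hand":-1,"linear":[9.4,38.3,0],"turn":[0,0,0]},
    {"hand":-1,"linear":[9.4,38.3,0],"turn":[0,0,0]},
    {"hand":-1,"linear":[9.4,38.3,0],"turn":[0,0,0]},
    {"hand":-1,"linear":[9.4,38.3,0],"turn":[0,0,0]},
    {"hand":-1,"linear":[9.4,38.3,0],"turn":[0,0,0]},
    {"hand":-1,"linear":[9.4,38.3,0],"turn":[0,0,0]},
    {"hand":-1,"linear":[9.4,38.3,0],"turn":[0,0,0]},
  ],
)

```text
t: 9.55
eef_pos: [0.3953, 0.0977, 0.2419]
orientation: [0.001, -3.14, 0.0]
contact_force: [0.6, -0.2, 0.5]
finger_gap: 0.0859
```

play_rows(
  steps=[
    {"hand":-1,"linear":[9.4,38.3,0],"turn":[0,0,0]},
    {"hand":-1,"linear":[9.4,38.3,0],"turn":[0,0,0]},
    {"hand":-1,"linear":[9.4,38.3,0],"turn":[0,0,0]},
    {"hand":-1,"linear":[9.4,38.3,0],"turn":[0,0,0]},
    {"hand":-1,"linear":[9.4,38.3,0],"turn":[0,0,0]},
    {"hand":-1,"linear":[9.4,38.3,0],"turn":[0,0,0]},
    {"hand":-0.2,"linear":[0,0,0],"turn":[0,0,0]},
    {"hand":-0.2,"linear":[0,0,0],"turn":[0,0,0]},
    {"hand":-0.2,"linear":[0,0,0],"turn":[0,0,0]},
  ],
)

```text
t: 10.3
eef_pos: [0.3396, 0.3256, 0.2421]
orientation: [0.003, -3.14, 0.002]
contact_force: [-0.1, -0.3, 0.4]
finger_gap: 0.0522
```

```bash
python3 - <<'E'
from h import *
p,W,c=wcloud();np.save('w4.npy',W);cv2.imwrite('pics/w4.png',p[...,::-1])
for q in('board_wide','board_narrow','board_single','hole0'):
  for r in cams.masks_of('wrist',q)[:2]:
    w=W[r['mask']];w=w[~np.isnan(w[:,0])];print(q,round(r['score'],2),np.round(r['position']),len(w),np.round(np.percentile(w,[2,50,98],axis=0),3).tolist())
w=W.reshape(-1,3);w=w[(w[:,1]>.2)&(w[:,1]<.46)&(w[:,2]>.138)&(w[:,2]<.155)]
for x in(.45,.514,.578):
    k=w[abs(w[:,0]-x)<.028]
    if len(k)>20: print('tab',cv2.minAreaRect(k[:,:2].astype(np.float32)),k.mean(0),np.median(k[:,2]))
plan(.4505,.3255,.25,8.5,12)
E
```

```text
board_wide 0.71 [257. 254.] 4067 [[0.435, 0.268, 0.039], [0.445, 0.326, 0.093], [0.46, 0.384, 0.145]]
board_narrow 0.59 [309. 298.] 272 [[0.561, 0.297, 0.038], [0.565, 0.394, 0.048], [0.58, 0.413, 0.066]]
board_single 0.59 [296. 263.] 2926 [[0.499, 0.268, 0.04], [0.508, 0.339, 0.089], [0.525, 0.397, 0.128]]
hole0 0.56 [258. 255.] 4053 [[0.435, 0.268, 0.039], [0.445, 0.326, 0.093], [0.46, 0.383, 0.145]]
tab ((0.44895583391189575, 0.3257333040237427), (0.013425611890852451, 0.049756165593862534), 9.887081146240234) [0.44786331 0.3257523  0.1435258 ] 0.1441420253748024
t 10.55 pos [0.3404 0.325  0.2433] yaw 89.96 q6 0.76 F [-0.4 -0.1  0.5] gap 0.0513
0 [-9.2, 0.0, -0.6] [0.0, 0.0, 0.1185]
1 [-9.1, 1.1, -0.6] [0.0, 0.0, 0.1185]
2 [-8.9, 2.2, -0.6] [0.0, 0.0, 0.1185]
3 [-8.6, 3.2, -0.6] [0.0, 0.0, 0.1185]
4 [-8.1, 4.2, -0.6] [0.0, 0.0, 0.1185]
5 [-7.6, 5.2, -0.6] [0.0, 0.0, 0.1185]
6 [-6.9, 6.0, -0.6] [0.0, 0.0, 0.1185]
7 [-6.2, 6.8, -0.6] [0.0, 0.0, 0.1185]
8 [-5.3, 7.5, -0.6] [0.0, 0.0, 0.1185]
9 [-4.4, 8.1, -0.6] [0.0, 0.0, 0.1185]
10 [-3.4, 8.5, -0.6] [0.0, 0.0, 0.1185]
11 [-2.4, 8.9, -0.6] [0.0, 0.0, 0.1185]
```

View pics/w4.png

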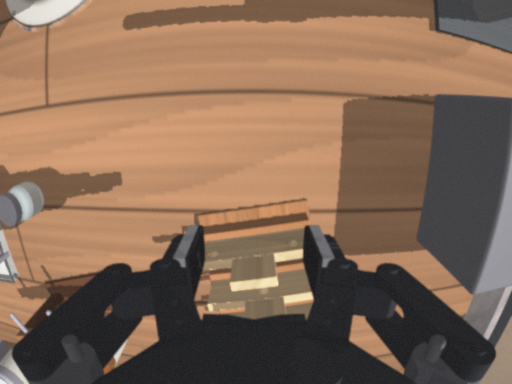

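```bash
python3 - <<'E'
import cv2,numpy as np
a=cv2.imread('pics/w4.png')[205:315,190:325]
g=np.clip((a/255.)**.6*255,0,255).astype(np.uint8)
cv2.imwrite('pics/w4c.png',cv2.resize(g,None,fx=5,fy=5,interpolation=cv2.INTER_CUBIC))
E
```

```text
(no output)
```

View pics/w4c.png

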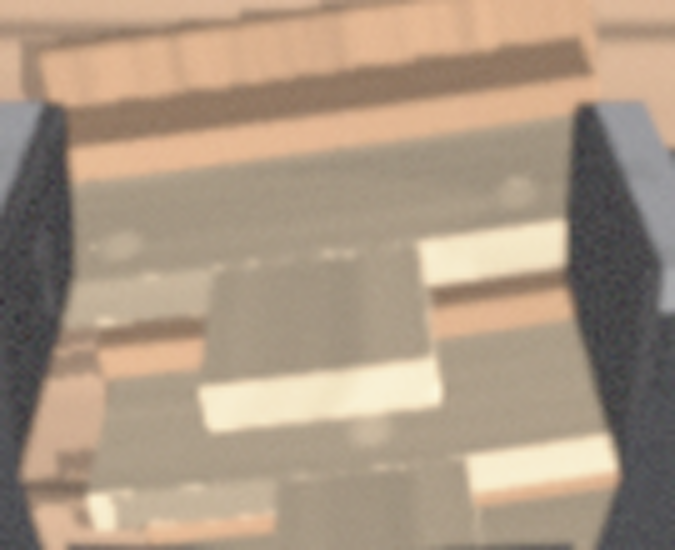

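The front board's holes show at crop (120,245) and (518,190), about 100 mm apart on the tab's scale. The board behind it shows one middle hole, so the front board is the wide one. I move over it next.

play_rows(
  steps=[
    {"hand":-0.2,"linear":[-9.2,0,0],"turn":[0,0,0.118]},
    {"hand":-0.2,"linear":[-9.1,1.1,0],"turn":[0,0,0.118]},
    {"hand":-0.2,"linear":[-8.9,2.2,0],"turn":[0,0,0.118]},
    {"hand":-0.2,"linear":[-8.6,3.2,0],"turn":[0,0,0.118]},
    {"hand":-0.2,"linear":[-8.1,4.2,0],"turn":[0,0,0.118]},
    {"hand":-0.2,"linear":[-7.6,5.2,0],"turn":[0,0,0.118]},
    {"hand":-0.2,"linear":[-6.9,6,0],"turn":[0,0,0.118]},
    {"hand":-0.2,"linear":[-6.2,6.8,0],"turn":[0,0,0.118]},
    {"hand":-0.2,"linear":[-5.3,7.5,0],"turn":[0,0,0.118]},
    {"hand":-0.2,"linear":[-4.4,8.1,0],"turn":[0,0,0.118]},
    {"hand":-0.2,"linear":[-3.4,8.5,0],"turn":[0,0,0.118]},
    {"hand":-0.2,"linear":[-2.4,8.9,0],"turn":[0,0,0.118]},
  ],
)

```text
t: 11.55
eef_pos: [0.451, 0.326, 0.2434]
orientation: [2.05, 2.38, 0.001]
contact_force: [0.2, -1.0, 1.1]
finger_gap: 0.0518
```

play_rows(
  steps=[
    {"hand":-0.2,"linear":[0,0,0],"turn":[0,0,0]},
    {"hand":-0.2,"linear":[0,0,0],"turn":[0,0,0]},
    {"hand":-0.2,"linear":[0,0,0],"turn":[0,0,0]},
  ],
)

```text
t: 11.8
eef_pos: [0.45, 0.3264, 0.2433]
orientation: [-2.038, -2.391, -0.0]
contact_force: [-0.4, -0.8, -0.4]
finger_gap: 0.0515
```

```bash
python3 - <<'E'
from h import *
p,W,c=wcloud();np.save('w5.npy',W);cv2.imwrite('pics/w5.png',p[...,::-1])
w=W.reshape(-1,3);w=w[(w[:,1]>.2)&(w[:,1]<.46)&(w[:,2]>.13)&(w[:,2]<.155)]
for x in(.45,.514,.578):
    k=w[abs(w[:,0]-x)<.028]
    if len(k)>20:
        k=k[k[:,2]>np.median(k[:,2])-.004]; print('tab',cv2.minAreaRect(k[:,:2].astype(np.float32)),k.mean(0),len(k))
plan(.450,.3257,.111,8.8,4)
E
```

```text
tab ((0.450062096118927, 0.3258649706840515), (0.0111195407807827, 0.04969120770692825), 9.321535110473633) [0.44997295 0.32662186 0.1444587 ] 698
tab ((0.5135330557823181, 0.34051865339279175), (0.012311804108321667, 0.049274902790784836), 8.201375007629395) [0.51285812 0.34102919 0.14424339] 684
tab ((0.5778475999832153, 0.3501374125480652), (0.013375765644013882, 0.05026588216423988), 8.11057186126709) [0.57690326 0.35085899 0.14401217] 623
t 11.85 pos [0.4498 0.3266 0.2434] yaw 9.1 q6 2.04 F [-0.  -0.1  0.5] gap 0.051
0 [-0.2, 0.0, 33.1] [0.0, -0.0, 0.0013]
1 [-0.2, 0.0, 33.1] [0.0, -0.0, 0.0013]
2 [-0.2, 0.0, 33.1] [0.0, -0.0, 0.0013]
3 [-0.2, 0.0, 33.1] [0.0, -0.0, 0.0013]
```

play_rows(
  steps=[
    {"hand":-0.2,"linear":[-0.7,0.2,30],"turn":[0,0,0]},
    {"hand":-0.2,"linear":[0,0,35],"turn":[0,0,0]},
    {"hand":-0.2,"linear":[0,0,35],"turn":[0,0,0]},
    {"hand":-0.2,"linear":[0,0,22],"turn":[0,0,0]},
    {"hand":-0.2,"linear":[0,0,10],"turn":[0,0,0]},
    {"hand":-0.2,"linear":[0,0,0],"turn":[0,0,0]},
    {"hand":-0.2,"linear":[0,0,0],"turn":[0,0,0]},
    {"hand":1,"linear":[0,0,0],"turn":[0,0,0]},
    {"hand":1,"linear":[0,0,0],"turn":[0,0,0]},
    {"hand":1,"linear":[0,0,0],"turn":[0,0,0]},
    {"hand":1,"linear":[0,0,0],"turn":[0,0,0]},
    {"hand":1,"linear":[0,0,0],"turn":[0,0,0]},
  ],
)

```text
t: 12.85
eef_pos: [0.4511, 0.3267, 0.1127]
orientation: [2.041, 2.388, 0.004]
contact_force: [-0.7, 0.1, 7.0]
finger_gap: 0.0104
```

play_rows(
  steps=[
    {"hand":1,"linear":[0,0,0],"turn":[0,0,0]},
    {"hand":1,"linear":[0,0,0],"turn":[0,0,0]},
  ],
)

```text
t: 13.02
eef_pos: [0.4511, 0.3268, 0.1128]
orientation: [2.041, 2.388, 0.004]
contact_force: [0.5, 0.7, 6.9]
finger_gap: 0.0103
```

play_rows(
  steps=[
    {"hand":1,"linear":[0,0,-4],"turn":[0,0,0]},
    {"hand":1,"linear":[0,0,-10],"turn":[0,0,0]},
    {"hand":1,"linear":[0,0,-20],"turn":[0,0,0]},
    {"hand":1,"linear":[0,0,-30],"turn":[0,0,0]},
    {"hand":1,"linear":[0,0,-36],"turn":[0,0,0]},
    {"hand":1,"linear":[0,0,-26],"turn":[0,0,0]},
    {"hand":1,"linear":[0,0,-14],"turn":[0,0,0]},
    {"hand":1,"linear":[0,0,0],"turn":[0,0,0]},
    {"hand":1,"linear":[0,0,0],"turn":[0,0,0]},
  ],
)

```text
t: 13.77
eef_pos: [0.4507, 0.3264, 0.2516]
orientation: [2.041, 2.388, 0.002]
contact_force: [-0.4, 0.0, -2.0]
finger_gap: 0.0105
```

```bash
python3 - <<'E'
from h import *
p,W,c=wcloud();np.save('w6.npy',W);cv2.imwrite('pics/w6.png',p[...,::-1])
w=W.reshape(-1,3);s=sensors.read_state()['eef_pos']
k=w[(np.hypot(w[:,0]-s[0],w[:,1]-s[1])<.04)&(w[:,2]>s[2]+.015)&(w[:,2]<s[2]+.05)]
print('tab?',np.round(np.percentile(k,[2,50,98],axis=0),4).tolist(),len(k))
plan(.508,-.0255,.253,16.6,11)
E
```

```text
tab? [[0.4323, 0.3033, 0.2708], [0.4497, 0.3356, 0.2834], [0.4662, 0.3505, 0.2989]] 3767
t 13.8167 pos [0.4504 0.3261 0.2504] yaw 8.94 q6 2.04 F [-0.  -0.3 -2.8] gap 0.0106
0 [-32.4, 0.2, -0.2] [-0.0001, 0.0, -0.0122]
1 [-32.4, -0.2, -0.2] [-0.0001, 0.0, -0.0122]
2 [-32.4, -0.6, -0.2] [-0.0001, 0.0, -0.0122]
3 [-32.4, -1.0, -0.2] [-0.0001, 0.0, -0.0122]
4 [-32.4, -1.4, -0.2] [-0.0001, 0.0, -0.0122]
5 [-32.3, -1.8, -0.2] [-0.0001, 0.0, -0.0122]
6 [-32.3, -2.2, -0.2] [-0.0001, 0.0, -0.0122]
7 [-32.3, -2.5, -0.2] [-0.0001, 0.0, -0.0122]
8 [-32.3, -2.9, -0.2] [-0.0001, 0.0, -0.0122]
9 [-32.2, -3.3, -0.2] [-0.0001, 0.0, -0.0122]
10 [-32.2, -3.7, -0.2] [-0.0001, 0.0, -0.0122]
```

View pics/w6.png

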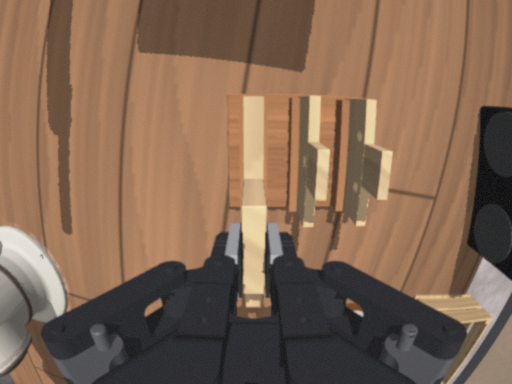

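The board is held upright and the other two stay in the rack. I move on to the rail.

play_rows(
  steps=[
    {"hand":1,"linear":[-20,0,0],"turn":[0,0,-0.012]},
    {"hand":1,"linear":[-32,0,0],"turn":[0,0,-0.012]},
    {"hand":1,"linear":[-36,-0.5,0],"turn":[0,0,-0.012]},
    {"hand":1,"linear":[-36,-1,0],"turn":[0,0,-0.012]},
    {"hand":1,"linear":[-36,-1.5,0],"turn":[0,0,-0.012]},
    {"hand":1,"linear":[-36,-2,0],"turn":[0,0,-0.012]},
    {"hand":1,"linear":[-36,-2,0],"turn":[0,0,-0.012]},
    {"hand":1,"linear":[-36,-3,0],"turn":[0,0,-0.012]},
    {"hand":1,"linear":[-36,-3,0],"turn":[0,0,-0.012]},
    {"hand":1,"linear":[-32,-3,0],"turn":[0,0,-0.012]},
    {"hand":1,"linear":[-18,-4,0],"turn":[0,0,-0.012]},
    {"hand":1,"linear":[0,0,0],"turn":[0,0,0]},
  ],
)

```text
t: 14.82
eef_pos: [0.5062, -0.0275, 0.2491]
orientation: [-1.882, -2.513, 0.004]
contact_force: [0.4, -0.1, -1.8]
finger_gap: 0.0108
```

play_rows(
  steps=[
    {"hand":1,"linear":[0,0,0],"turn":[0,0,0]},
    {"hand":1,"linear":[0,0,0],"turn":[0,0,0]},
    {"hand":1,"linear":[0,0,0],"turn":[0,0,0]},
  ],
)

```text
t: 15.07
eef_pos: [0.5064, -0.0234, 0.2505]
orientation: [-1.878, -2.517, 0.001]
contact_force: [0.1, -0.9, -1.6]
finger_gap: 0.0104
```

```bash
python3 - <<'E'
from h import *
np.set_printoptions(precision=4,suppress=True)
F=np.array([.585,-.0025]);th=np.radians(16.6);xd=np.array([np.cos(th),np.sin(th)]);yd=np.array([-xd[1],xd[0]])
plan(.508,-.0255,.253,16.6,1)
def rep(n,W):
    W=W.reshape(-1,3);W=W[~np.isnan(W[:,0])]
    q=np.c_[(W[:,:2]-F)@xd,(W[:,:2]-F)@yd,W[:,2]]
    def b(*a): return q[np.all([(q[:,i]>a[2*i])&(q[:,i]<a[2*i+1]) for i in range(3)],axis=0)]
    k=b(-.005,.035,-.09,.09,.1435,.152); print(n,'rail',len(k),np.median(k,axis=0),np.percentile(k,[2,98],axis=0).tolist() if len(k) else'')
    if len(k)>20: print(' slope',np.degrees(np.polyfit(k[:,1],k[:,0],1)[0]))
    for s in(1,-1):
        k=b(-.05,-.006,s*.05-.016,s*.05+.016,.128,.152)
        if len(k)>4:print(' pin',s,len(k),np.median(k,axis=0),np.percentile(k,[3,97],axis=0).tolist())
    k=b(-.11,-.05,-.09,.09,.16,.246)
    if len(k)>20:
        print(' board',len(k),np.percentile(k,[2,50,98],axis=0).tolist(),'slope',np.polyfit(k[:,1],k[:,0],1)[0])
for n in('top','scene'):
    p,W=cloud(n);np.save(n+'2.npy',W);cv2.imwrite(f'pics/{n}2.png',p[...,::-1]);rep(n,W)
p,W,c=wcloud();np.save('w7.npy',W);cv2.imwrite('pics/w7.png',p[...,::-1]);rep('wrist',W)
a=cv2.imread('pics/scene2.png')[120:270,170:350];b=cv2.imread('pics/w7.png')
cv2.imwrite('pics/c7.png',np.hstack([cv2.resize(a,(400,333),interpolation=cv2.INTER_CUBIC),cv2.resize(b,(400,333))]))
E
```

```text
t 15.0667 pos [ 0.5064 -0.0234  0.2505] yaw 16.55 q6 1.24 F [ 0.1 -0.9 -1.6] gap 0.0104
0 [-2.5, 0.9, -2.5] [-0.001, -0.0005, -0.0009]
top rail 67 [0.0136 0.0639 0.1477] [[0.0018936567027458525, 0.05205303603599569, 0.14410253557138258], [0.02596058190719127, 0.07561226574795922, 0.15066238975577076]]
 slope -7.084309346744327
 pin 1 22 [-0.025   0.0521  0.143 ] [[-0.0389927271153353, 0.04921628333027137, 0.13791367795503662], [-0.009438551244884968, 0.054200669794251165, 0.14632687964069266]]
 board 40 [[-0.08710825266505975, 0.06286902062065873, 0.16873918825009687], [-0.08251746670786188, 0.07015738136481983, 0.23177820612712394], [-0.07486431481932476, 0.07639993938272731, 0.23635518678613524]] slope -0.21459104493506537
scene rail 429 [ 0.0121 -0.0079  0.1476] [[-0.00011465101079665564, -0.07623825004755087, 0.1441949241356967], [0.023502216705228764, 0.07018950270357777, 0.1508384801814825]]
 slope 0.36258666457628097
 pin 1 45 [-0.0232  0.0475  0.1415] [[-0.04133834394140737, 0.04329796000629484, 0.13580309815973263], [-0.0076075890355587865, 0.05250055134443643, 0.14544097447
[... 505 characters left out ...]
2, 0.1444128160210811], [0.022685136577763824, 0.07379991679179297, 0.14785718189322722]]
 slope 0.32959008884338303
 pin 1 336 [-0.0254  0.051   0.1411] [[-0.042157420195591704, 0.04695009351615011, 0.13718872800291113], [-0.007186305725876706, 0.05456066742303105, 0.14403843085805926]]
 pin -1 286 [-0.0258 -0.0475  0.1409] [[-0.04281757269494817, -0.05221013887640219, 0.13687128941618742], [-0.007807991834079144, -0.045021940885845484, 0.1439993320293443]]
 board 1993 [[-0.08732501383138523, -0.07082249721028443, 0.23140091165385954], [-0.0817490127632356, 0.04759297674032454, 0.2326591137019566], [-0.07575866776975476, 0.07545478761568125, 0.24133936123463595]] slope 0.0009998759463898292
```

View pics/c7.png

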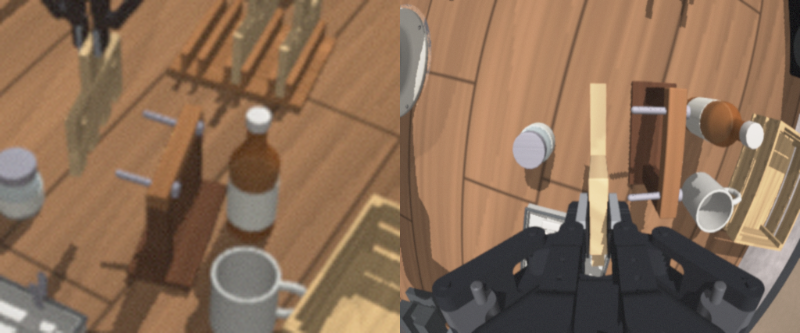

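Both pins and the board's lower edge are clear: wrist pins at about (648,110) and (643,197) in the right half, with the board parallel to the rail. I lower the board to pin-tip height, 33 mm in front of the tips.

play_rows(
  steps=[
    {"hand":1,"linear":[-0.7,0,15],"turn":[0,0,0]},
    {"hand":1,"linear":[0,0,25],"turn":[0,0,0]},
    {"hand":1,"linear":[0,0,20],"turn":[0,0,0]},
    {"hand":1,"linear":[0,0,10],"turn":[0,0,0]},
    {"hand":1,"linear":[0,0,5],"turn":[0,0,0]},
    {"hand":1,"linear":[0,10,0],"turn":[0,0,0]},
    {"hand":1,"linear":[0,10,0],"turn":[0,0,0]},
    {"hand":1,"linear":[0,0,0],"turn":[0,0,0]},
    {"hand":1,"linear":[0,0,0],"turn":[0,0,0]},
    {"hand":1,"linear":[0,0,0],"turn":[0,0,0]},
  ],
)

```text
t: 16.05
eef_pos: [0.5265, -0.0191, 0.1767]
orientation: [1.879, 2.517, 0.0]
contact_force: [0.4, -0.6, -2.1]
finger_gap: 0.0104
```

```bash
python3 - <<'E'
from h import *
np.set_printoptions(precision=4,suppress=True)
F=np.array([.585,-.0025]);th=np.radians(16.4);xd=np.array([np.cos(th),np.sin(th)]);yd=np.array([-xd[1],xd[0]])
s=sensors.read_state();e=s['eef_pos'];print('tcp rail',(e[:2]-F)@xd,(e[:2]-F)@yd,e[2]);plan(.508,-.0255,.1755,16.4,1)
for n in('top','scene','wrist'):
    p,W=cloud(n) if n!='wrist' else wcloud()[:2]
    cv2.imwrite(f'pics/{n}3.png',p[...,::-1])
    W=W.reshape(-1,3);W=W[~np.isnan(W[:,0])];q=np.c_[(W[:,:2]-F)@xd,(W[:,:2]-F)@yd,W[:,2]]
    def b(*a): return q[np.all([(q[:,i]>a[2*i])&(q[:,i]<a[2*i+1]) for i in range(3)],axis=0)]
    for sg in(1,-1):
        k=b(-.048,-.006,sg*.05-.016,sg*.05+.016,.13,.152)
        if len(k)>6:print(n,' pin',sg,len(k),np.median(k,axis=0),np.percentile(k[:,1],[4,96]))
    k=b(-.075,-.048,-.09,.09,.085,.163)
    if len(k)>20:
        print(n,'board',len(k),np.percentile(k,[1,50,99],axis=0).tolist())
        if n=='scene':
            m=np.c_[k[:,1:],np.ones(len(k))]
            f=k
            for _ in range(6):
                co=np.linalg.lstsq(np.c_[f[:,1:],np.ones(len(f))],f[:,0],rcond=None)[0];f=k[abs(m@co-k[:,0])<.003]
            print(' face x = a y + b z + c',co,len(f))
a=cv2.imread('pics/scene3.png')[130:250,190:310];cv2.imwrite('pics/c8.png',cv2.resize(a,(600,600),interpolation=cv2.INTER_CUBIC))
E
```

```text
tcp rail -0.06075993800969689 0.0006141119905884104 0.17674763455005857
t 16.05 pos [ 0.5265 -0.0191  0.1767] yaw 16.52 q6 1.25 F [ 0.4 -0.6 -2.1] gap 0.0104
0 [-0.9, -19.6, 1.2] [0.0005, 0.0002, 0.002]
top  pin 1 14 [-0.0175  0.0526  0.141 ] [0.05   0.0542]
top board 30 [[-0.0667809116481027, 0.06263600994330541, 0.0866842583730108], [-0.06378243375311095, 0.06922916175371753, 0.15718302930751443], [-0.055637998483098326, 0.074747086683801, 0.16191492316947928]]
scene  pin 1 44 [-0.0248  0.0476  0.1417] [0.0438 0.0532]
scene  pin -1 49 [-0.0244 -0.0534  0.1413] [-0.0557 -0.0483]
scene board 587 [[-0.06767309462338326, -0.07797702849293045, 0.08627619954378768], [-0.05683813943956738, -0.028394955326482035, 0.13242018960403085], [-0.0551426154669487, 0.07258971137039644, 0.16206090632395567]]
 face x = a y + b z + c [ 0.0009 -0.0016 -0.0565] 463
wrist  pin 1 604 [-0.0248  0.0512  0.1413] [0.0472 0.0543]
wrist  pin -1 198 [-0.0148 -0.0468  0.1391] [-0.0509 -0.0451]
wrist board 1923 [[-0.06780907891287265, -0.07399604058100262, 0.1568403578066014], [-0.061833072879554134, 0.046575579923695536, 0.15829439806695322], [-0.0557318141441619, 0.07415021809615205, 0.16083253457464133]]
```

View pics/c8.png

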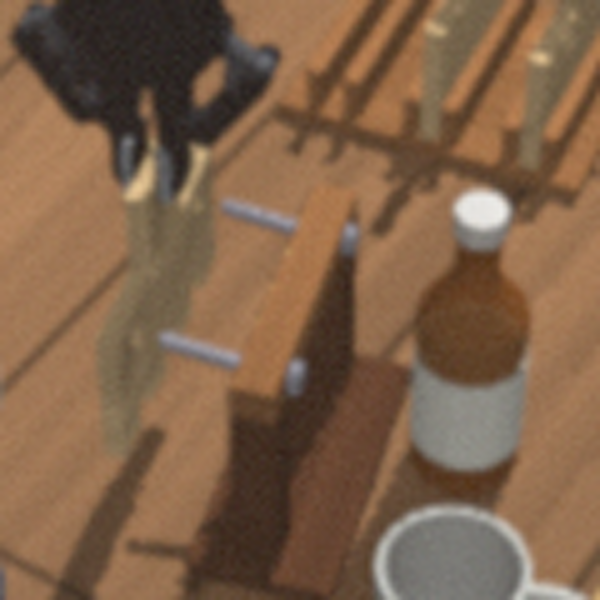

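The board face is vertical and parallel to the rail within 0.1°, and the holes line up with the pins at (165,340) and (230,208) within about 1 mm. I insert along the pin slope.

play_rows(
  steps=[
    {"hand":1,"linear":[0.6,8,1],"turn":[0,0,0]},
    {"hand":1,"linear":[0,8,0.4],"turn":[0,0,0]},
    {"hand":1,"linear":[0,6,0.9],"turn":[0,0,0]},
    {"hand":1,"linear":[0,6,0.9],"turn":[0,0,0]},
    {"hand":1,"linear":[0,0,0],"turn":[0,0,0]},
    {"hand":1,"linear":[0,0,0],"turn":[0,0,0]},
    {"hand":1,"linear":[0,0,0],"turn":[0,0,0]},
  ],
)

```text
t: 16.78
eef_pos: [0.5527, -0.0106, 0.1728]
orientation: [-1.879, -2.517, 0.001]
contact_force: [0.2, -1.7, -1.9]
finger_gap: 0.0107
```

```bash
python3 - <<'E'
from h import *
F=np.array([.585,-.0025]);th=np.radians(16.4);xd=np.array([np.cos(th),np.sin(th)]);yd=np.array([-xd[1],xd[0]])
s=sensors.read_state();e=s['eef_pos'];f=s['contact_force'];print('tcp rail',(e[:2]-F)@xd,(e[:2]-F)@yd,e[2],'F',f[:2]@xd,f[:2]@yd,f[2],s['wrist_torque'])
p,d=cams.read_camera('scene')
a=p[130:250,190:310,::-1];cv2.imwrite('pics/c9.png',cv2.resize(a,(600,600),interpolation=cv2.INTER_CUBIC))
E
```

```text
tcp rail -0.033324790460667685 0.0013170262501916736 0.1728163906649624 F -0.2901852199129969 -1.6935664815132954 -1.898994568534338 [0.0431928  0.03478565 0.00976783]
```

View pics/c9.png

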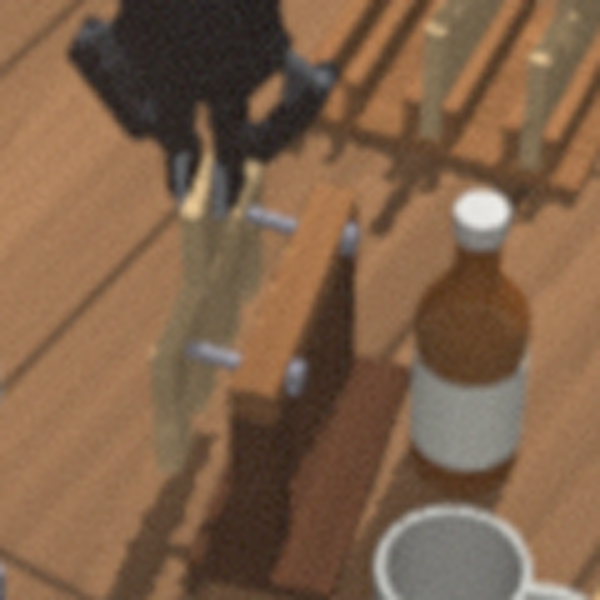

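The pins have entered both holes, their visible lengths are shorter, and there is no side force. I continue in.

play_rows(
  steps=[
    {"hand":1,"linear":[0,6,0.6],"turn":[0,0,0]},
    {"hand":1,"linear":[0,6,0.6],"turn":[0,0,0]},
    {"hand":1,"linear":[0,5,0.6],"turn":[0,0,0]},
    {"hand":1,"linear":[0,4,0.5],"turn":[0,0,0]},
    {"hand":1,"linear":[0,3,0.3],"turn":[0,0,0]},
    {"hand":1,"linear":[0,0,0],"turn":[0,0,0]},
    {"hand":1,"linear":[0,0,0],"turn":[0,0,0]},
    {"hand":1,"linear":[0,0,0],"turn":[0,0,0]},
  ],
)

```text
t: 17.5
eef_pos: [0.5757, -0.0039, 0.1703]
orientation: [-1.88, -2.517, 0.0]
contact_force: [-0.3, -0.5, -2.2]
finger_gap: 0.0101
```

play_rows(
  steps=[
    {"hand":1,"linear":[0,2,0.2],"turn":[0,0,0]},
    {"hand":1,"linear":[0,0,0],"turn":[0,0,0]},
    {"hand":1,"linear":[0,0,0],"turn":[0,0,0]},
    {"hand":1,"linear":[0,0,0],"turn":[0,0,0]},
  ],
)

```text
t: 17.83
eef_pos: [0.5776, -0.0033, 0.1702]
orientation: [1.88, 2.517, 0.0]
contact_force: [-0.4, 0.2, -2.4]
finger_gap: 0.0103
```

play_rows(
  steps=[
    {"hand":1,"linear":[0,1.5,0.8],"turn":[0,0,0]},
    {"hand":1,"linear":[0,0,0.8],"turn":[0,0,0]},
    {"hand":1,"linear":[0,0,0.6],"turn":[0,0,0]},
    {"hand":1,"linear":[0,0,0],"turn":[0,0,0]},
    {"hand":1,"linear":[0,0,0],"turn":[0,0,0]},
    {"hand":1,"linear":[0,0,0],"turn":[0,0,0]},
  ],
)

```text
t: 18.33
eef_pos: [0.5792, -0.0029, 0.1682]
orientation: [1.88, 2.517, 0.0]
contact_force: [-0.1, -1.5, 0.1]
finger_gap: 0.0101
```

play_rows(
  steps=[
    {"hand":1,"linear":[0,1,0],"turn":[0,0,0]},
    {"hand":1,"linear":[0,1,0],"turn":[0,0,0]},
    {"hand":1,"linear":[0,0,0],"turn":[0,0,0]},
    {"hand":1,"linear":[0,0,0],"turn":[0,0,0]},
  ],
)

```text
t: 18.67
eef_pos: [0.5799, -0.0027, 0.1681]
orientation: [-1.879, -2.516, 0.003]
contact_force: [-8.2, -3.0, 5.1]
finger_gap: 0.0103
```

play_rows(
  steps=[
    {"hand":0.3,"linear":[0,-1,0],"turn":[0,0,0]},
    {"hand":0.3,"linear":[0,-0.5,0],"turn":[0,0,0]},
    {"hand":0.2,"linear":[0,0,0],"turn":[0,0,0]},
    {"hand":0.2,"linear":[0,0,0],"turn":[0,0,0]},
    {"hand":0.2,"linear":[0,0,0],"turn":[0,0,0]},
    {"hand":0.2,"linear":[0,0,-10],"turn":[0,0,0]},
    {"hand":0.2,"linear":[0,0,-25],"turn":[0,0,0]},
    {"hand":0.2,"linear":[0,0,-35],"turn":[0,0,0]},
    {"hand":0.2,"linear":[0,0,-30],"turn":[0,0,0]},
    {"hand":0.2,"linear":[0,-25,0],"turn":[0,0,0]},
    {"hand":0.2,"linear":[0,-35,0],"turn":[0,0,0]},
    {"hand":0.2,"linear":[0,0,0],"turn":[0,0,0]},
  ],
)

```text
t: 19.67
eef_pos: [0.5183, -0.0206, 0.2699]
orientation: [1.88, 2.517, -0.001]
contact_force: [-0.2, 0.4, -0.1]
finger_gap: 0.0344
```

play_rows(
  steps=[
    {"hand":0.2,"linear":[0,-30,-10],"turn":[0,0,0]},
    {"hand":0.2,"linear":[0,-30,-10],"turn":[0,0,0]},
    {"hand":0.2,"linear":[0,0,0],"turn":[0,0,0]},
    {"hand":0.2,"linear":[0,0,0],"turn":[0,0,0]},
    {"hand":0.2,"linear":[0,0,0],"turn":[0,0,0]},
    {"hand":0.2,"linear":[0,0,0],"turn":[0,0,0]},
  ],
)

```text
t: 20.17
eef_pos: [0.4651, -0.0366, 0.2877]
orientation: [-1.879, -2.517, 0.0]
contact_force: [-0.3, -0.7, -0.7]
finger_gap: 0.0343
```

```bash
python3 - <<'E'
from h import *
np.set_printoptions(precision=4,suppress=True)
F=np.array([.585,-.0025]);th=np.radians(16.4);xd=np.array([np.cos(th),np.sin(th)]);yd=np.array([-xd[1],xd[0]])
P=[]
for n in('scene','top','wrist'):
    p,W=cloud(n) if n!='wrist' else wcloud()[:2]; P.append(p)
    W=W.reshape(-1,3);W=W[~np.isnan(W[:,0])];q=np.c_[(W[:,:2]-F)@xd,(W[:,:2]-F)@yd,W[:,2]]
    def b(*a): return q[np.all([(q[:,i]>a[2*i])&(q[:,i]<a[2*i+1]) for i in range(3)],axis=0)]
    for nm,a in dict(tabtop=(-.03,.02,-.035,.035,.19,.21),tab=(-.03,.02,-.03,.03,.165,.195),panel=(-.03,-.001,-.09,.09,.08,.12),paneltop=(-.025,.012,-.08,.08,.1485,.156),rail=(.002,.035,-.08,.08,.143,.1485)).items():
        k=b(*a)
        if len(k)>8: print(n,nm,len(k),np.percentile(k,[2,50,98],axis=0).tolist())
    t=W[(np.hypot(W[:,0]-.51,W[:,1]+.365)<.04)&(W[:,2]>.135)&(W[:,2]<.155)]
    if len(t)>10:print(n,'tin',cv2.minEnclosingCircle(t[:,:2].astype(np.float32)),np.median(t[:,2]))
a=P[0][110:310,120:350,::-1];b=P[2][...,::-1]
cv2.imwrite('pics/c10.png',np.hstack([cv2.resize(a,(460,400),interpolation=cv2.INTER_CUBIC),b[100:384,160:400][:,:].copy() if 0 else cv2.resize(b,(340,400))]))
E
```

```text
scene tabtop 98 [[-0.010853542717600822, -0.027306734897995816, 0.191426519101029], [-0.0042500685645070636, -0.00460162754247663, 0.20020490912209604], [0.0012118166111791924, 0.02267777775835846, 0.2035503732003733]]
scene tab 87 [[-0.01083069548295503, -0.028456417374140473, 0.16586492639285824], [-0.0006446415677366212, -0.021966324378387872, 0.17995217293848043], [0.0007366785023614901, 0.01794956061415054, 0.1942070275094535]]
scene panel 53 [[-0.012679684741422238, -0.07797530694833532, 0.08150374176423393], [-0.007059911527495847, -0.07541305075116175, 0.10049654697439614], [-0.0022696877548976277, -0.07123434845167205, 0.1196957726976753]]
scene paneltop 190 [[-0.012290623440083451, -0.0755650696353471, 0.14861798836191317], [-0.0030776312860602536, -0.028588251933491113, 0.15038127521361178], [0.010760511037720966, 0.07206026411637412, 0.15410504262337227]]
scene rail 297 [[0.0025041464587014155, -0.07565869794786494, 0.14352180490383395], [0.013365013175737983, -0.006703928391041846, 0.1469932007820237], [0.02538952613144945, 0.07212506202831227, 0.14838657280113585]]
scen
[... 1214 characters left out ...]
11136, 0.025504973073408443, 0.1946027622189696]]
wrist panel 1067 [[-0.014684165712441214, -0.06944878100869038, 0.081323182520667], [-0.01342318791915361, 0.005470488630768843, 0.10282101662432261], [-0.012401283551172945, 0.07286425821510699, 0.11931834543285884]]
wrist paneltop 966 [[-0.01264039304403338, -0.071448495217486, 0.1486305391943236], [-0.007492433371045255, 0.02555081976472894, 0.14983153596520754], [-0.0004702703868117903, 0.07359233246327052, 0.1548356262210218]]
wrist rail 1301 [[0.002532681253079055, -0.07218476342777796, 0.14473120769326592], [0.012330991698840258, 0.036461561293141126, 0.14639511494516233], [0.0229439668198311, 0.07526795375169287, 0.14774353741239993]]
```

View pics/c10.png

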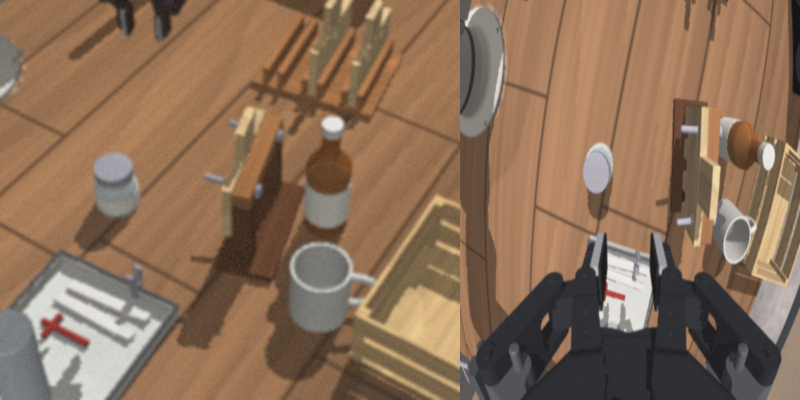

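The board hangs on both pins, tab up. One check remains: whether the slight face tilt seen by the wrist camera (about 1.5°) is real or depth noise.

```bash
python3 - <<'E'
from h import *
np.set_printoptions(precision=4,suppress=True)
F=np.array([.585,-.0025]);th=np.radians(16.4);xd=np.array([np.cos(th),np.sin(th)]);yd=np.array([-xd[1],xd[0]])
for n in('wrist','wrist','top','scene'):
    p,W=cloud(n) if n!='wrist' else wcloud()[:2]
    W=W.reshape(-1,3);W=W[~np.isnan(W[:,0])];q=np.c_[(W[:,:2]-F)@xd,(W[:,:2]-F)@yd,W[:,2]]
    def b(*a): return q[np.all([(q[:,i]>a[2*i])&(q[:,i]<a[2*i+1]) for i in range(3)],axis=0)]
    k=b(-.025,-.009,-.08,.08,.075,.197) if n!='scene' else b(-.004,.004,-.03,.03,.16,.197)
    f=k
    for _ in range(8):
        co=np.linalg.lstsq(np.c_[f[:,1:]-[0,.135],np.ones(len(f))],f[:,0],rcond=None)[0];f=k[abs(np.c_[k[:,1:]-[0,.135],np.ones(len(k))]@co-k[:,0])<.0015]
    print(n,'face tilt(y,z) deg',np.degrees(co[:2]),'x at z=.135',co[2],len(f))
    k=b(-.002,.03,-.07,.07,.1445,.1482)
    print('  rail rear edge',np.percentile(k[:,0],[95,98,99.5]))
    # table and rail post as flatness control: rail foot
    for lo,hi in((.07,.09),(.09,.11),(.11,.13),(.15,.165),(.165,.18),(.18,.195)):
        m=f[(f[:,2]>lo)&(f[:,2]<hi)]
        if n!='scene' and len(m)>5: print('   z',lo,np.median(m[:,0]),len(m))
E
```

```text
wrist face tilt(y,z) deg [0.1541 1.6273] x at z=.135 -0.012534282837548955 3326
  rail rear edge [0.0218 0.0226 0.0231]
   z 0.07 -0.013916830258622665 266
   z 0.09 -0.013594367049409129 575
   z 0.11 -0.012942092757274542 631
   z 0.15 -0.011922151675747653 315
   z 0.165 -0.011507896687715184 288
   z 0.18 -0.01108346188959861 333
wrist face tilt(y,z) deg [0.1648 1.6206] x at z=.135 -0.012530998064279934 3326
  rail rear edge [0.0218 0.0227 0.0232]
   z 0.07 -0.01387103664530806 259
   z 0.09 -0.013552071081207663 582
   z 0.11 -0.012949363809785707 631
   z 0.15 -0.011854918694703006 320
   z 0.165 -0.011505938710946883 283
   z 0.18 -0.011093972137647639 330
top face tilt(y,z) deg [0.4066 2.0601] x at z=.135 -0.01145214832308071 69
  rail rear edge [0.0244 0.0252 0.0271]
   z 0.07 -0.012664721732346545 8
   z 0.09 -0.012307224355787376 13
   z 0.11 -0.011886611735758695 15
   z 0.15 -0.009570059965472102 7
scene face tilt(y,z) deg [-0.1527  1.683 ] x at z=.135 -0.0014968268846447426 59
  rail rear edge [0.0225 0.0233 0.0272]
```

```bash
python3 -c "
from h import *
print(workorder.finish_job())"
```

```text
the job is handed in; nothing more can be done
None
```

The job is done and handed in at about 20 s of the 64 s allowed.

- **Tin:** It stands upright in the empty part of the tray at about (0.510, -0.365). Its lid is level and its top is at z ≈ 0.144, which is the floor height plus 140 mm. It is clear of the levers, the valve tool and the walls.
- **Board choice:** The board in the rack slot nearest the robot had two holes about 100 mm apart in the close view. The next board showed one middle hole. I took the near one and left the other two standing in the rack.
- **Hanging:** Both pins went through the holes without side force. I pushed the board against the rail until it pressed back with about 9 N, then released it and backed the arm away.
- **Last checks:** The board hangs tab up on both pins, with its tab top at z ≈ 0.20. Its front face is about 12.5 mm from the rail front at pin height, for a 12 mm board, so it is home within about 0.5 mm. In the last picture the jar, mug, bottle and tray tools look undisturbed; I did not measure their positions again.
- **Disagreement:** All three cameras show the hanging board leaning 1.6 to 2°, with the tab slightly toward the rail and the bottom slightly away. I think this comes from the holes resting on pins that rise 8 degrees. I left it rather than risk nudging the board.

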